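# Kiln off, extractor on

### The arm

A 6-joint arm with a two-finger parallel gripper is mounted at the origin on a cart in front of the work surface, level with it; the furniture and walls round the work are solid. World frame = base frame: x ahead of the robot, y to its left, z up, the work surface at z = 0. Lengths are in m, angles in rad, forces in N, time in s.
With the tool pointing down it reaches from about 0.425 to 0.925 m from the base axis. Payload 12.5 kg.
Tool frame: the origin (TCP) lies midway between the tips of the shut fingers; the grasp point (between the pads) lies manip.grip_depth behind it (manip.grip_depth is the distance from the TCP to the grasp point, in m); z points along the fingers, y is the line along which they close (so a half turn about z gives the same grasp; the last joint's range is limited). The gripper opens to 85 mm and grips with 20 to 120 N. Pads are 22 mm wide; open, the fingers measure 114 mm over their backs; the gripper's body (76 mm by 85 mm) begins 54 mm behind the grasp point. The pads swing forward as they close: fully open they stand 13 mm farther back than shut.
Start: joints at [1.054, 0.491, 1.559, -0, 1.092, -0.106], TCP at [0.25, 0.573, 0.231] pointing down, gripper open.
Joint ranges: [-3.1, 3.1], [-0.84, 2.19], [0.05, 2.79], [-1.13, 4.28], [0.06, 2.93], [-2.69, 2.69]. Speed limits (rad/s): [2.22, 2.22, 2.79, 3.14, 3.14, 3.14].

### API

Orientations are given as a rotation vector (axis times angle).
In Python, from cell import manip, claw, inverse_kinematics, sensors, eyes, sign_off gives the robot as it stands. Calls block until the motion is done:
- manip.reach(position, orientation): joint-space move of the TCP to a pose.
- manip.line_to(position, max_speed=0.15, orientation=None): straight line of the TCP; orientation=None keeps the orientation; max_speed is the mean speed in m/s.
- manip.goto_joints(angles): joint-space move.
- claw.grip(opening): finger opening in m; the grip force is fixed at half the most; returns when the fingers have stopped.
- manip.wait(seconds).
- inverse_kinematics(position, orientation): joint angles nearest the present ones, or None.
- sensors.get_state(): the state.
- eyes.read_camera(name): name is "scene" or "side" or "wrist"; returns (picture, depth): 420x560x3 uint8, blue, green, red; 420x560 float32, m along the optical axis (not along the pixel's ray), 0 where there is no reading.
- eyes.calibration(name): a dict with "fx", "fy", "cx", "cy" (pixels), "eye" and "rotation" of the camera in the world. Camera axes: x right, y up, looking along -z (the intrinsics and any distortion apply to the point x, -y, -z); pixel columns grow to the right and rows downward; lengths in m; the calibration is good to about 2 mm. A picture is of the moment at which its call begins: read the wrist's pose just before it. calibration takes no time and is no camera call; for the wrist camera it gives the pose at the moment of the call.
A pose or a line that the arm cannot do raises manip.PlanningError and nothing moves.
- sign_off(): hands the job in; it is judged then, once.
Trained networks look in the newest picture that a camera, given by its name, has taken for a name from the list of things; names that differ only in an ending like _2 or _b are one class to them, and where a whole thing is asked for, a point or a joint stands for the part that bears it (a point fixed in the world has none). Each returns a list of dicts, best first, with "conf" (0 to 1); they miss things now and then, are a little off and sometimes report something else, mostly with a low value. They report only what shows in the picture. A call takes as long as a camera call.
- eyes.look_for(label, camera): "position" ([x, y, z] in m, in world coordinates, good to about 4 mm: the middle of the surface that is visible of it).
- eyes.place_of(label, camera): "position" ([x, y, z] in m, in world coordinates, good to about 4 mm: a listed point, or the origin of a listed thing).
The state is a dict: "time": time; "q": joint angles; "dq": joint speeds; "joint_torque": joint torques, N m; "position": TCP position; "ee_rot": TCP orientation; "contact_force": force on the tool from outside, world axes, zero at the start; "ft_torque": the same for the moment, N m; "width": finger opening in m; "grasp_force": force on a finger pad.
Only numpy, scipy, OpenCV 4.12 (cv2) and the standard library are available. Lean on these libraries where they do the work, as an engineer would, in place of code of your own. Each camera call takes 0.05 s, during which the arm holds its last target. There are 200 camera calls.

### The job

The firing is over: on the switch box on the table, switch the kiln off by tipping the lever with the round ball knob toward the robot's side, and switch the extractor fan on by tipping the lever with the T-shaped crossbar away from the robot. Each must be left lying over against its stop. The three levers with flat paddles run other equipment: leave them as they are and never tip one across, even for a moment.

Things in the scene. Friction and masses are not known exactly. Their poses are not given: they have to be found in the camera images.
- switch_box: Fixed grey steel box, 128 (x) x 244 (y) x 50 mm, with five aluminium-topped switch modules (tops 56 mm above the table) in a row along its y; order varies. Levers stand 44 mm apart, on pivots 60 mm above the table on the box's centre line, axes along y. Origin under its centre at table height; x points to its back, away from the robot (within 0.3 rad), y left along the row, z up.
- ball_lever (a joint): Kiln lever with a round black ball knob, 27 mm diameter, its centre 62 mm from the pivot on an 8 mm steel stem; Value in rad: about -0.42 leaning to the robot's side (box -x) = OFF, 0 upright, +0.42 leaning away (box +x) = ON. Weighted over-centre: drops to the side of upright it is left on (may stick within 0.06 rad of upright), rests on a stop; 1 to 2 N at the knob starts it. It starts ON.
- ball_knob (a point): Centre of the ball knob; moves with the lever. Upright it is 122 mm above the table.
- ball_pivot (a point): Point on the pivot axis of the ball lever, 60 mm above the table; axes as the switch box's.
- tee_lever (a joint): Extractor-fan lever with a black crossbar (T), a 15 mm thick round bar, 38 mm long along the row, its centre 62 mm from the pivot on an 8 mm steel stem; Value in rad: about -0.42 leaning to the robot's side (box -x) = OFF, 0 upright, +0.42 leaning away (box +x) = ON. Weighted over-centre: drops to the side of upright it is left on (may stick within 0.06 rad of upright), rests on a stop; 1 to 2 N at the knob starts it. It starts OFF.
- tee_knob (a point): Centre of the crossbar; moves with the lever. Upright it is 122 mm above the table.
- tee_pivot (a point): Point on the pivot axis of the tee lever, 60 mm above the table; axes as the switch box's.
- paddle_a_lever (a joint): Lever with a flat black paddle grip, 22 mm wide along the row, 8 mm thick, 36 mm tall, its top 74 mm from the pivot; Value in rad: about -0.42 leaning to the robot's side (box -x) = OFF, 0 upright, +0.42 leaning away (box +x) = ON. Weighted over-centre: drops to the side of upright it is left on (may stick within 0.06 rad of upright), rests on a stop; 1 to 2 N at the knob starts it. Must stay as it starts, ON.
- paddle_b_lever (a joint): Lever with a flat black paddle grip, 22 mm wide along the row, 8 mm thick, 36 mm tall, its top 74 mm from the pivot; Value in rad: about -0.42 leaning to the robot's side (box -x) = OFF, 0 upright, +0.42 leaning away (box +x) = ON. Weighted over-centre: drops to the side of upright it is left on (may stick within 0.06 rad of upright), rests on a stop; 1 to 2 N at the knob starts it. Must stay as it starts, OFF.
- paddle_c_lever (a joint): Lever with a flat black paddle grip, 22 mm wide along the row, 8 mm thick, 36 mm tall, its top 74 mm from the pivot; Value in rad: about -0.42 leaning to the robot's side (box -x) = OFF, 0 upright, +0.42 leaning away (box +x) = ON. Weighted over-centre: drops to the side of upright it is left on (may stick within 0.06 rad of upright), rests on a stop; 1 to 2 N at the knob starts it. Must stay as it starts, ON.
- paddle_a_knob (a point): A point in paddle a's grip, 62 mm from its pivot; moves with the lever.
- paddle_b_knob (a point): A point in paddle b's grip, 62 mm from its pivot; moves with the lever.
- paddle_c_knob (a point): A point in paddle c's grip, 62 mm from its pivot; moves with the lever.

How it is judged:
At the end, for the whole second after the job is handed in: The ball lever leans to the robot's side (below -0.3 rad), the crossbar lever leans away (above 0.3 rad), and the three paddle levers lie on the sides where they started (a and c above 0.3 rad, b below -0.3 rad) (value of joint each of ball_lever, paddle_b_lever below -0.3 rad and value of joint each of tee_lever, paddle_a_lever, paddle_c_lever above 0.3 rad); the robot touches nothing.
It fails at once if a paddle lever is tipped across upright (value of joint any of paddle_a_lever, paddle_c_lever below 0 rad or value of joint paddle_b_lever above 0 rad).
It also fails if it takes over 40 s, if anything falls off the work surface, if the arm or the gripper's body presses on something with over 40 N, if the wrist force passes 120 N, or if a joint passes its speed limit or range.

## Working session

There is one attempt and no reset: what is moved stays moved. The work goes in short steps, each a Python script; the robot and the scene stay as the last script left them, time stands still between calls to the robot, and variables do not carry over. Pictures are saved under pics/ and viewed, at most 10 in all, crops included, and the job is handed in when it is done.

```bash
mkdir -p pics; python3 - <<'E'
from cell import *
import cv2
for c in ("scene","side"):
    p,d=eyes.read_camera(c); cv2.imwrite(f"pics/{c}0.png",p)
    for l in ("switch_box","ball_knob","ball_pivot","tee_knob","tee_pivot","paddle_a_knob"):
        print(c,l,[(r["position"],r["conf"]) for r in eyes.place_of(l,c)][:4])
s=sensors.get_state();print(s["time"],s["ee_rot"],manip.grip_depth)
E
```

```text
scene switch_box []
scene ball_knob [([0.5907, 0.0492, 0.1189], 0.75)]
scene ball_pivot [([0.5694, 0.0432, 0.0612], 0.59)]
scene tee_knob [([0.5553, -0.0433, 0.1156], 0.52)]
scene tee_pivot [([0.5917, 0.0975, 0.1172], 0.72), ([0.5824, -0.0389, 0.0624], 0.64)]
scene paddle_a_knob [([0.5917, 0.0976, 0.1126], 0.64)]
side switch_box [([0.529, 0.1313, 0.1155], 0.34)]
side ball_knob [([0.5961, 0.0544, 0.1185], 0.73)]
side ball_pivot [([0.5671, 0.0516, 0.0595], 0.68), ([0.5302, 0.1297, 0.1127], 0.26)]
side tee_knob [([0.5684, 0.0518, 0.0604], 0.64), ([0.5552, -0.0433, 0.1171], 0.47)]
side tee_pivot [([0.5828, -0.0404, 0.0576], 0.85)]
side paddle_a_knob [([0.5897, 0.0967, 0.1212], 0.64)]
0.7 [6.40801305e-01 3.07552012e+00 1.65388635e-04] 0.0187
```

View pics/scene0.png

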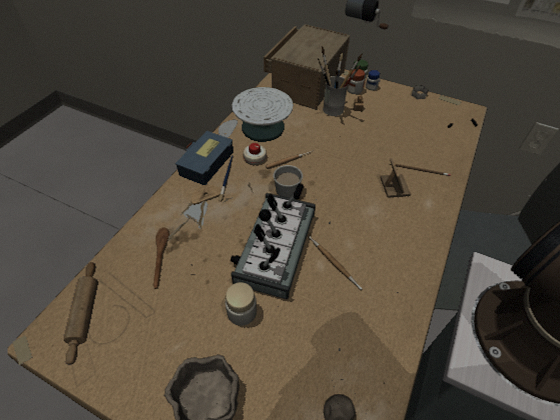

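View pics/side0.png

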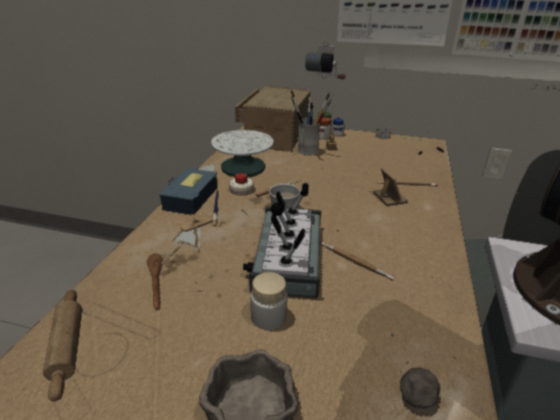

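The scene view shows the box at about (275,245). From the bottom (+y) the levers appear to be paddle (OFF), paddle, ball, paddle, tee, with a mug beyond the tee end. I'll look from the wrist camera before moving any levers.

```bash
cat > h.py <<'E'
from cell import *
import numpy as np, cv2
from scipy.spatial.transform import Rotation as R
def down(yaw):  # tool z down, closing line along box x
    return (R.from_euler('z',yaw)*R.from_matrix([[0,1,0],[1,0,0],[0,0,-1]])).as_rotvec()
def down2(yaw):  # half turn
    return (R.from_euler('z',yaw)*R.from_matrix([[0,-1,0],[-1,0,0],[0,0,-1]])).as_rotvec()
E
python3 - <<'E'
from h import *
for f in (down,down2): print(f.__name__, inverse_kinematics([.56,.04,.36],f(.16)))
q1=inverse_kinematics([.56,.04,.36],down(.16)); q2=inverse_kinematics([.56,.04,.36],down2(.16))
f=down if q2 is None or (q1 is not None and abs(q1[5])<abs(q2[5])) else down2
manip.reach([.56,.04,.36],f(.16)); claw.grip(0)
print(f.__name__)
p,d=eyes.read_camera("wrist"); cv2.imwrite("pics/w0.png",p)
c=eyes.calibration("wrist"); print(c)
np.savez("w0.npz",d=d,R=c["rotation"],e=c["eye"],k=[c[k] for k in("fx","fy","cx","cy")])
for l in ("switch_box","ball_knob","ball_pivot","tee_knob","tee_pivot","paddle_a_knob"):
    print(l,[(r["position"],r["conf"]) for r in eyes.place_of(l,"wrist")][:4])
print(sensors.get_state()["time"],sensors.get_state()["position"])
E
```

```text
down [-4.63432766e-02  2.93715575e-01  1.52637647e+00 -4.44089210e-16
  1.32150061e+00 -2.06343277e-01]
down2 None
down
{'fx': 340.1003279143913, 'fy': 340.1003279143913, 'cx': 281.47800894447954, 'cy': 207.6396564272946, 'eye': array([0.54756998, 0.11794299, 0.50386615]), 'rotation': array([-0.31458105, -0.02502951,  0.15846236])}
switch_box [([0.5673, 0.0467, 0.0009], 0.56)]
ball_knob [([0.5937, 0.054, 0.1195], 0.84)]
ball_pivot [([0.5708, 0.0503, 0.06], 0.7), ([0.5596, -0.0427, 0.118], 0.19)]
tee_knob [([0.562, -0.0438, 0.1192], 0.72)]
tee_pivot [([0.5951, 0.0526, 0.1198], 0.65), ([0.5836, -0.0393, 0.0557], 0.64)]
paddle_a_knob [([0.6056, 0.0108, 0.1141], 0.58)]
4.0667 [0.56000641 0.04000157 0.35999079]
```

View pics/w0.png

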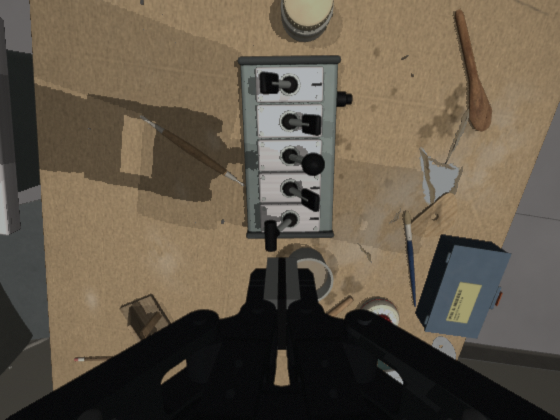

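The wrist view confirms the order from the top (+y): paddle b OFF (270,83), paddle ON (312,124), ball ON (312,163), paddle ON (310,198), tee OFF (270,235). The mug at (312,270) sits beyond the tee. Pivots and yaw agree at about 0.16, so I'll push the ball lever now.

```bash
cat >> h.py <<'E'
yaw=.16; C=np.array([.569,.048])
def P(u,v,z):
    c,s=np.cos(yaw),np.sin(yaw); return [C[0]+c*u-s*v, C[1]+s*u+c*v, z]
def st(t):
    s=sensors.get_state(); print(t,round(s["time"],2),np.round(s["position"],3),np.round(s["contact_force"],1))
def tip(v,sgn,z=.104):
    """push lever in slot offset v from side sgn across upright"""
    manip.reach(P(sgn*.066,v,.21),down(yaw)); 
    manip.line_to(P(sgn*.066,v,z),.12); st("down")
    manip.line_to(P(sgn*.03,v,z),.06); st("mid")
    manip.line_to(P(sgn*.010,v,z),.05); st("over")
    manip.line_to(P(sgn*.05,v,z),.1)
    manip.line_to(P(sgn*.05,v,.22),.15)
E
python3 - <<'E'
from h import *
tip(0,1)
p,d=eyes.read_camera("side"); cv2.imwrite("pics/s1.png",cv2.resize(p[150:320,200:380],None,fx=3,fy=3))
print([(r["position"],r["conf"]) for r in eyes.place_of("ball_knob","side")])
st("end")
E
```

```text
down 5.81 [0.635 0.059 0.105] [ 0.4 -0.5  0.2]
mid 6.56 [0.599 0.053 0.104] [ 0.4 -1.   0.6]
over 7.11 [0.579 0.05  0.104] [-0.3  0.   0.6]
[([0.5412, 0.0437, 0.12], 0.67), ([0.5667, 0.0526, 0.0584], 0.36)]
end 8.68 [0.618 0.056 0.219] [ 0.  -0.8  0.2]
```

View pics/s1.png

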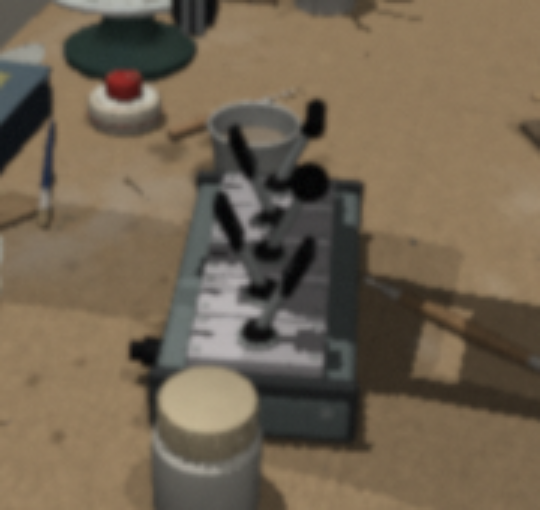

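The ball now leans to the robot's side (crop at about (310,182)) and both neighbouring paddles haven't moved. Next is the tee.

```bash
python3 - <<'E'
from h import *
tip(-.088,-1)
manip.reach([.45,.15,.36],down(yaw))
p,d=eyes.read_camera("side"); cv2.imwrite("pics/s2.png",cv2.resize(p[150:320,200:380],None,fx=3,fy=3))
print([(r["position"],r["conf"]) for r in eyes.place_of("tee_knob","side")])
p,d=eyes.read_camera("scene"); cv2.imwrite("pics/s3.png",cv2.resize(p[170:310,200:350],None,fx=4,fy=4))
st("end")
E
```

```text
down 10.35 [ 0.518 -0.049  0.104] [-0.5  0.9 -0.3]
mid 11.1 [ 0.553 -0.044  0.104] [-0.7  0.2  0. ]
over 11.65 [ 0.573 -0.04   0.104] [-1.1 -1.  -0.2]
[([0.6027, -0.0341, 0.115], 0.57)]
end 14.28 [0.45  0.149 0.359] [-0.1 -0.8  0. ]
```

View pics/s2.png

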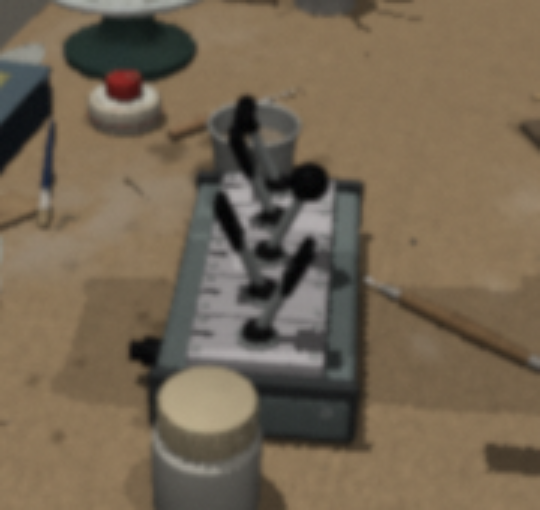

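View pics/s3.png

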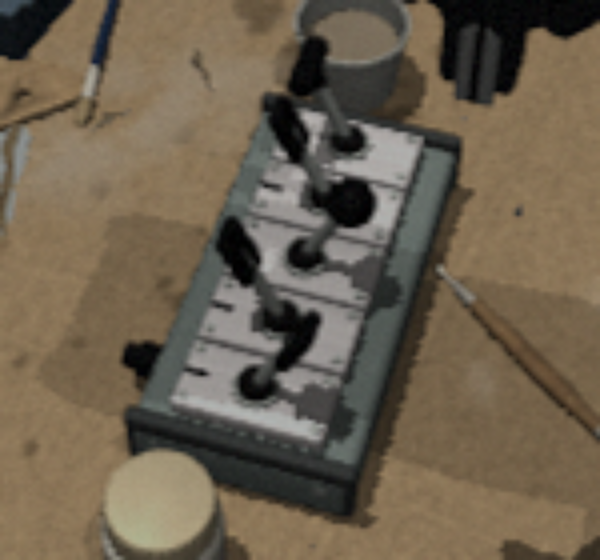

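In the scene crop the tee (310,65) leans away, parallel to the two ON paddles. The ball (350,200) lies toward the robot alongside paddle b (300,340), and the arm is clear.

```bash
python3 -c "
from cell import *
print(sign_off())"
```

```text
the job is handed in; nothing more can be done
None
```

The kiln lever is tipped to OFF and the extractor-fan lever to ON. In the last pictures all three paddles still lay on their starting sides, and I handed the job in at about 14 s without a verdict being returned.

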